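# Shut and latch the gate of the stamp bay

## Robot

A 6-joint arm with a two-finger parallel gripper is mounted at the origin on a cart in front of the work surface, level with it; the furniture and walls round the work are solid. World frame = base frame: x ahead of the robot, y to its left, z up, the work surface at z = 0. Lengths are in mm, angles in rad, forces in N, time in s.
With the tool pointing down it reaches from about 275 to 1000 mm from the base axis. Payload 8.4 kg.
Tool frame: the origin (TCP) lies midway between the tips of the shut fingers; the grasp point (between the pads) lies 19 mm behind it; z points along the fingers, y is the line along which they close (so a half turn about z gives the same grasp; the last joint's range is limited). The gripper opens to 85 mm and grips with 20 to 120 N. Pads are 22 mm wide; open, the fingers measure 114 mm over their backs; the gripper's body (76 mm by 85 mm) begins 54 mm behind the grasp point. The pads swing forward as they close: fully open they stand 13 mm farther back than shut.
Start: joints at [-1.216, 0.353, 1.633, -0, 1.155, -0.002], TCP at [218.297, -585.64, 206.881] pointing down, gripper open.
Joint ranges: [-2.63, 2.63], [-0.92, 2.1], [0.06, 2.66], [-1.3, 4.44], [0, 2.69], [-3.02, 3.02]. Speed limits (rad/s): [2.22, 2.22, 2.79, 3.14, 3.14, 3.14].

## Interface

Orientations are given as [roll, pitch, yaw] about the fixed x, y, z axes, in that order (R = Rz(yaw) Ry(pitch) Rx(roll)).
In Python, from rig import telemetry, optics, r gives the robot as it stands.
- The arm moves only by the tool play_rows, never from a script. Its arguments are lists of equal length, an entry for each row: "dp": the shift along the tool's x, y, z in units of 40 mm (1.0 is 40 mm), a list of three; "rot": the turn, a rotation vector about the tool's x, y, z in units of 6 degrees (1.0 is 6 degrees), a list of three. In form: {"dp": [[tx, ty, tz], ...], "rot": [[ax, ay, az], ...]}. A call has 1 to 5 rows; each row is the pose to reach, as a shift and turn from the pose commanded when the call began, along the tool's axes at that moment; what a row does not reach only later rows make up. A row lasts 1/12 s, in which the tool goes at most 41.7 mm and 7.16 degrees, less where a joint would pass 70% of its speed; a pose out of reach is approached as far as the arm can. A call with a gripper value outside its range is refused whole. "fingers" is the opening, from 0 (shut) to 1 (fully open), set as the call begins (left out, the last holds). The fingers move at their own pace and stop on an object; "grip_force" is the grip in N (left out, the last holds). Time passes only in rows, so rows that repeat a pose let the fingers close. It gives the time, the measured TCP pose, the force, the opening and the grip force at its end, in the units of the state.
- telemetry.sense(): the state, without advancing time (a new reading comes with each control period).
- optics.grab_frame(name): name is "scene" or "side" or "wrist"; returns a dict with "color" (480x640x3 uint8, red, green, blue), "mtx" (3x3 intrinsics, pixels), "R" (3x3) and "t" (3): a world point X has camera coordinates R X + t; the wrist camera has in their place "mount" (4x4, takes a point from camera to tool coordinates, whose origin is the TCP and whose axes are the flange's). Camera axes: x right, y down, z forward; pixel columns grow to the right and rows downward; lengths in mm; the calibration is good to about 2 mm. A picture is of the moment at which its call begins: read the wrist's pose just before it. There is no depth.
- r.sign_off(): hands the job in; it is judged then, once.
The state is a dict: "clock": time; "qpos": joint angles; "qvel": joint speeds; "joint_efforts": joint torques, N m; "eef_pos": TCP position; "tcp_rot": TCP orientation; "contact_force": force on the tool from outside, world axes, zero at the start; "wrist_torque": the same for the moment, N m; "opening": opening from 0.0 (shut) to 1.0 (fully open); "grasp_force": force on a finger pad.
Only numpy, scipy, OpenCV 4.12 (cv2) and the standard library are available. Lean on these libraries where they do the work, as an engineer would, in place of code of your own. Each camera call takes 0.05 s, during which the arm holds its last target. There are 200 camera calls.

## Task

Two small open-topped bays stand on the worktop, each with its blue front gate ajar. Shut the gate of the bay that holds the rubber stamps: lift its latch bar by the red ball so that the bar passes over the yellow catch, swing the gate home and let the bar drop down behind the catch. Leave the gate of the bay with the grey label cassettes as it is.

Things in the scene. Friction and masses are not known exactly. Their poses are not given: they have to be found in the camera images.
- stamp_bay: The bay holding two rubber stamps (wood foot, black handle, 70 mm tall): grey plate 106 x 180 x 8 mm screwed down, dark steel rails (76 mm high) on three sides. Origin: on the worktop 3 mm behind its middle; z up, -x its front (gate side, towards the robot), +y the hinge side (robot's left). The gate's upright hinge axis stands at x -45, y +75 mm; shut, the gate runs from it along -y at x = -45.
- stamp_gate (a joint): Swing of the stamp bay's blue gate, rad: 0 fully shut (at a stop), grows to 1.4 as its free end swings out to the front (-x). The gate reaches 116 mm from the hinge axis and stands 18 to 94 mm above the worktop. It stays where it is left (light friction, under 1 N at the ball). With the bar not lifted, the bar strikes the catch and the gate stops about 0.2 rad short.
- stamp_bar (a joint): Lift of its latch bar, rad: 0 down (level, stopped), grows to 0.7 as the free end rises; clears the catch above about 0.15. Let go, it falls by its weight (about 80 g). A steel strip 5 mm thick, 12 tall, mid-height 85 mm, along the gate's front, 10.5 mm before the gate's middle plane. Its level pivot (axis square to the gate) is 30 mm from the hinge axis, its free end 165 mm from the hinge axis.
- stamp_knob (a point): Centre of the red ball (26 mm across) by which the stamp bay's bar is lifted: 90 mm from the bar's pivot towards the free end, 36 mm above the bar's middle line on a 10 mm stem, so 121 mm above the worktop with the bar down. Nothing within 80 mm of it is as high. It may turn in the fingers as gate and bar swing.
- stamp_catch (a point): Middle of the top of the catch: the front tooth of the yellow U-shaped keeper, open to the top, at the stamp bay's right front corner. The tooth is 8 mm thick front to back and 14 mm wide; its top, 94 mm above the worktop, is 15 mm above the underside of the lowered bar. With the gate shut and the bar down, the bar lies behind the tooth with 14 mm of play.
- tape_knob (a point): Centre of the red ball on the latch bar of the other, identical bay, which holds two flat grey label-tape cassettes and is to be left alone.

How it is judged:
By the outcome, as a careful person would: the job done as asked, in the order asked, and still so for the second after the job is handed in, with the robot touching nothing.
It also fails if it takes over 35 s, if anything falls off the work surface, if the arm or the gripper's body presses on something with over 40 N, if the wrist force passes 120 N, or if a joint passes its speed limit or range.

## Working session

There is one attempt and no reset: what is moved stays moved. The work goes in short steps, Python scripts to look and compute and a tool call to move; the robot and the scene stay as the last step left them, time stands still between calls to the robot, and variables do not carry over. Pictures are saved under pics/ and viewed, at most 10 in all, crops included, and the job is handed in when it is done.

Besides the shell and the picture viewer there is one more tool, called after "Call:" as name(argument=value, ...) on one line, values as JSON. play_rows: Moves the arm, as the interface text tells. Its arguments: {"type":"object","properties":{"dp":{"type":"array"},"rot":{"type":"array"},"fingers":{"type":"number"},"grip_force":{"type":"number"}},"required":["dp","rot"]}

```bash
mkdir -p pics
python3 - <<'E'
from rig import telemetry, optics, r
import cv2,numpy as np,pickle
s=telemetry.sense();print(s)
F={}
for n in("scene","side","wrist"):
    f=optics.grab_frame(n);F[n]=f;cv2.imwrite(f"pics/{n}0.png",f["color"][:,:,::-1])
    print(n,{k:np.round(v,3).tolist() for k,v in f.items() if k!="color"})
    h=cv2.cvtColor(f["color"],cv2.COLOR_RGB2HSV)
    m=(((h[...,0]<6)|(h[...,0]>174))&(h[...,1]>150)&(h[...,2]>70)).astype(np.uint8)
    k,l,st,c=cv2.connectedComponentsWithStats(m)
    for i in range(1,k):
        if st[i,4]>30:print(n,st[i],c[i])
pickle.dump((s,F),open("f0.pkl","wb"))
E
```

```text
{'clock': 0.0, 'qpos': array([-1.21643160e+00,  3.53653450e-01,  1.63412750e+00,  4.25466270e-06,
        1.15519252e+00, -2.42673293e-03]), 'qvel': array([ 6.52709348e-05,  1.57861961e-04,  3.51783682e-04,  4.66851973e-04,
       -1.22214225e-03, -2.31716670e-03]), 'joint_efforts': array([ 3.00652493e-03, -6.05248833e+01, -3.42064977e+01,  9.76349838e-05,
        9.47398221e-03, -9.20619868e-06]), 'eef_pos': array([ 218.10438057, -585.17187383,  206.16123014]), 'tcp_rot': array([-3.14021186e+00, -7.24093400e-06,  3.56789730e-01]), 'contact_force': array([-0.71056247,  0.02126868,  0.55809801]), 'wrist_torque': array([-0.02997445,  0.01280252,  0.01855458]), 'grasp_force': 0.0, 'opening': 1.0003928744070993}
scene {'mtx': [[473.564, 0.0, 327.634], [0.0, 473.564, 237.229], [0.0, 0.0, 1.0]], 'R': [[0.562, -0.827, -0.021], [-0.338, -0.206, -0.918], [0.754, 0.524, -0.396]], 't': [-291.404, 271.108, 1035.644]}
scene [397 268  10  10  76] [401.26315789 272.10526316]
scene [489 344  22  12 120] [500.03333333 349.21666667]
side {'mtx': [[436.988, 0.0, 323.93], [0.0, 436.988, 240.741], [0.0, 0.0, 1.0]], 'R': [[-0.887, -0.462, -0.008], [-0.216, 0.43, -0.876], [0.408, -0.776, -0.482]], 't': [404.97, 213.24, 802.395]}
side [389 195   9   9  62] [393.17741935 199.06451613]
side [257 318  15  16 182] [264.14285714 325.79120879]
wrist {'mtx': [[356.119, 0.0, 325.723], [0.0, 356.119, 240.183], [0.0, 0.0, 1.0]], 'mount': [[0.001, -0.948, -0.317, 81.092], [1.0, 0.001, 0.001, 0.975], [-0.0, -0.317, 0.948, -166.102], [0.0, 0.0, 0.0, 1.0]]}
wrist [327   0  52  30 905] [353.77790055  11.79447514]
wrist [355 281  10  11  79] [360.         285.88607595]
```

View pics/scene0.png

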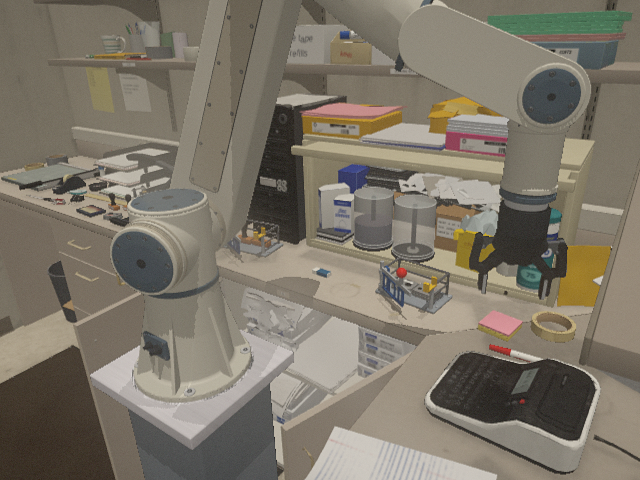

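View pics/side0.png

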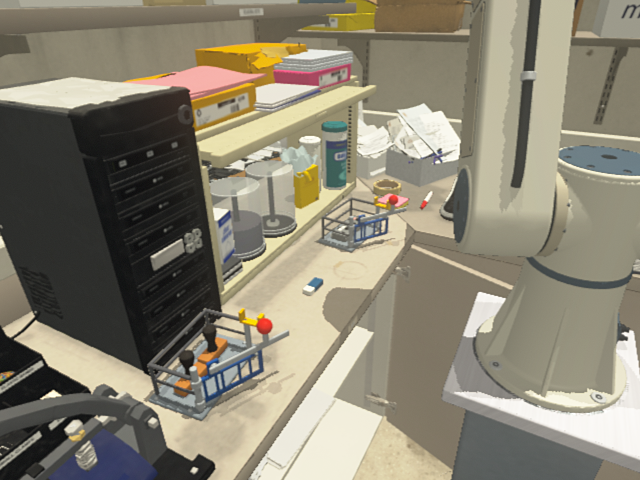

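The stamp bay is the left one: in the side view the ball is at (264,326) and the stamps at (188,365) and (210,340). The tape bay's ball is at (393,199). I'll enlarge the stamp bay and compute positions from the known heights.

```bash
cat > h.py <<'E'
import numpy as np
def ray(f,u,v,z):
    R,t=np.array(f["R"]),np.array(f["t"]);C=-R.T@t
    d=R.T@np.linalg.solve(f["mtx"],[u,v,1.]);return C+d*(z-C[2])/d[2]
def proj(f,X):
    p=(f["R"]@np.array(X).T).T+f["t"];q=(f["mtx"]@p.T).T;return q[:,:2]/q[:,2:]
E
python3 - <<'E'
import pickle,cv2,numpy as np
from h import *
s,F=pickle.load(open("f0.pkl","rb"))
f=F["side"]
print(ray(f,264.1,325.8,121),ray(f,393.2,199.1,121),ray(F["scene"],401.3,272.1,121))
c=f["color"][295:425,135:300,::-1]
cv2.imwrite("pics/sc.png",cv2.resize(c,None,fx=4.6,fy=4.6,interpolation=cv2.INTER_CUBIC))
E
```

```text
[418.8191845  277.91444762 121.        ] [ 406.41131556 -297.23945934  121.        ] [ 404.77618042 -294.60140602  121.        ]
```

View pics/sc.png

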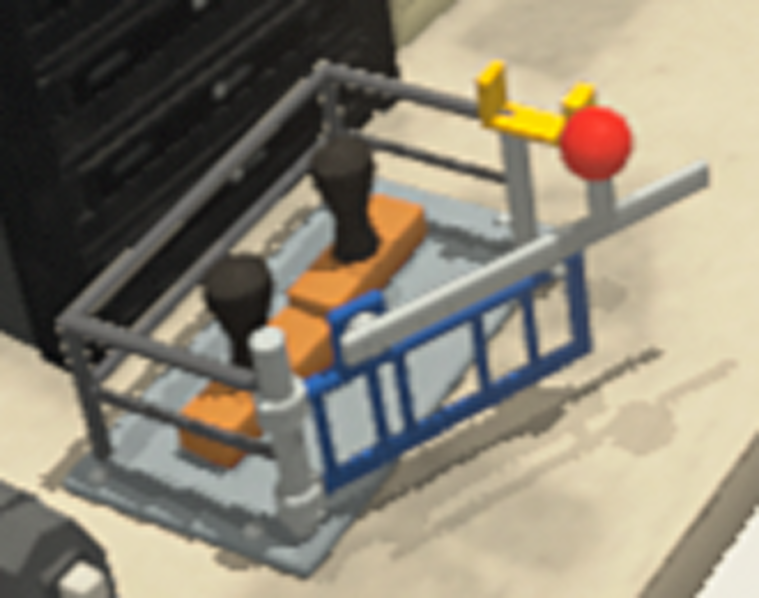

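The crop shows the ball, the bar with its pivot at crop (360,325) and free end at (708,172), the plate corners at (65,487) and (300,565), and the yellow keeper at (490–590, 65–140). I'll fit the bay pose and gate angle to these.

```bash
cat >> h.py <<'E'
def model(p):
    x,y,a,q=p;c,s=np.cos(a),np.sin(a)
    u=np.array([-np.sin(q),-np.cos(q)]);n=np.array([-np.cos(q),np.sin(q)]);H=np.array([-45.,75.])
    B=[(H+120*u+10.5*n,121),(H+164*u+11*n,86),(H+30*u+13*n,85),([50,90],8),([-56,90],8),([-76,-83],94),([47,87],74),([47,-87],74),(H,100)]
    return np.array([[x+c*b[0]-s*b[1],y+s*b[0]+c*b[1],z] for b,z in B])
E
python3 - <<'E'
import pickle
from h import *
from scipy.optimize import least_squares as L
s,F=pickle.load(open("f0.pkl","rb"));f=F["side"]
C=np.array([[0,0],[708,172],[360,325],[65,487],[302,567],[578,88],[70,320],[325,70],[268,335]])/4.6+[135,295];C[0]=[264.1,325.8]
i=[0,1,2,3,4,6,7]
r=L(lambda p:((proj(f,model(p))-C)[i]).ravel(),[480,330,0,.5],x_scale=[10,10,.1,.1],loss='soft_l1')
print(r.x);print(np.round(proj(f,model(r.x))-C,1));print(np.round(model(r.x),1))
E
```

```text
[5.30879962e+02 3.12520528e+02 1.02417667e-01 5.40351545e-01]
[[ 0.3  0.3]
 [-0.3 -0.4]
 [ 2.6  3.4]
 [-2.2 -2.8]
 [ 0.5 -0.5]
 [ 1.3 -2.2]
 [-9.   3.1]
 [ 0.8 -5.7]
 [-1.1 -2.1]]
[[418.1 278.3 121. ]
 [398.9 238.7  86. ]
 [454.  360.9  85. ]
 [571.4 407.2   8. ]
 [466.  396.3   8. ]
 [463.8 222.2  94. ]
 [568.7 403.9  74. ]
 [586.5 230.8  74. ]
 [478.4 382.5 100. ]]
```

Call:
play_rows(dp=[[0.55,-0.84,-0.1],[1.1,-1.68,-0.2],[1.65,-2.52,-0.3],[2.2,-3.36,-0.3],[2.75,-4.2,-0.3]], rot=[[0,0,0],[0,0,0],[0,0,0],[0,0,0],[0,0,0]])

```text
clock: 0.57
eef_pos: [262.6, -388.0, 218.8]
tcp_rot: [-3.142, -0.0, 0.356]
contact_force: [0.4, 0.3, -0.0]
opening: 0.999
grasp_force: 0.0
```

Call:
play_rows(dp=[[0.55,-0.84,0],[1.1,-1.68,0],[1.65,-2.52,0],[2.2,-3.36,0],[2.75,-4.2,0]], rot=[[0,0,0],[0,0,0],[0,0,0],[0,0,0],[0,0,0]])

```text
clock: 0.98
eef_pos: [306.8, -192.2, 218.9]
tcp_rot: [3.141, -0.0, 0.356]
contact_force: [1.2, -0.2, 0.5]
opening: 1.001
grasp_force: 0.0
```

Call:
play_rows(dp=[[0.55,-0.84,0],[1.1,-1.68,0],[1.65,-2.52,0],[2.2,-3.36,0],[2.75,-4.2,0]], rot=[[0,0,0],[0,0,0],[0,0,0],[0,0,0],[0,0,0]])

```text
clock: 1.4
eef_pos: [351.3, 3.8, 219.1]
tcp_rot: [3.141, -0.001, 0.357]
contact_force: [2.0, -0.2, 0.8]
opening: 1.004
grasp_force: 0.0
```

```bash
cat >> h.py <<'E'
from scipy.spatial.transform import Rotation as Ro
def need(s,P,yaw):  # units to TCP position P, tool down at yaw
    R=Ro.from_euler('xyz',s["tcp_rot"]);T=Ro.from_euler('xyz',[np.pi,0,yaw])
    d=R.inv().apply(np.array(P)-s["eef_pos"])/40; w=(R.inv()*T).as_rotvec(degrees=True)/6
    return np.round(d,2),np.round(w,2)
E
python3 - <<'E'
import pickle
from h import *
from rig import telemetry
from scipy.optimize import least_squares as L
s,F=pickle.load(open("f0.pkl","rb"));f=F["side"]
C=np.array([[0,0],[708,172],[360,325],[65,487],[302,567],[578,88],[70,320],[325,70],[268,335]])/4.6+[135,295];C[0]=[264.1,325.8]
i=[0,1,2,3,4,5,8]
r=L(lambda p:((proj(f,model(p))-C)[i]).ravel(),[480,330,0,.5],x_scale=[10,10,.1,.1],loss='soft_l1')
print(r.x);print(np.round(proj(f,model(r.x))-C,1));print(np.round(model(r.x),1))
s=telemetry.sense();print(s["clock"],s["eef_pos"],s["tcp_rot"],need(s,[418,278,220],np.radians(65)))
E
```

```text
[5.30155505e+02 3.15090084e+02 1.18523639e-01 5.41337527e-01]
[[ 0.1  0.6]
 [-0.7 -0.3]
 [ 2.8  4.3]
 [-2.7 -0.9]
 [ 0.9  0.7]
 [ 0.5 -1.8]
 [-9.5  4.9]
 [-0.7 -4.8]
 [-0.9 -1. ]]
[[417.8 279.1 121. ]
 [399.3 239.2  86. ]
 [452.4 362.2  85. ]
 [569.2 410.4   8. ]
 [463.9 397.8   8. ]
 [464.5 223.7  94. ]
 [566.5 407.   74. ]
 [587.1 234.3  74. ]
 [476.6 384.2 100. ]]
1.4 [351.31594889   3.82828549 219.14525304] [ 3.14120995e+00 -8.99333084e-04  3.56612873e-01] (array([ 3.96, -5.84, -0.02]), array([ 0.01, -0.01, -7.43]))
```

Call:
play_rows(dp=[[0.55,-0.82,0],[1.1,-1.64,0],[1.65,-2.46,0],[2.2,-3.27,0],[2.75,-4.08,0]], rot=[[0,0,-0.9],[0,0,-1.8],[0,0,-2.7],[0,0,-3.6],[0,0,-4.5]])

```text
clock: 1.82
eef_pos: [397.3, 195.4, 218.9]
tcp_rot: [3.141, -0.0, 0.833]
contact_force: [0.9, -0.8, 1.1]
opening: 0.999
grasp_force: 0.0
```

Run:
```python
from h import *
from rig import telemetry
s=telemetry.sense();print(s["clock"],s["eef_pos"],s["tcp_rot"],need(s,[418,278,220],np.radians(65)))
```

```text
1.8167 [397.3272779  195.4327183  218.86324039] [ 3.14143607e+00 -9.29202970e-05  8.33419160e-01] (array([ 1.88, -1.01, -0.03]), array([ 0.  , -0.  , -2.87]))
```

Call:
play_rows(dp=[[0.8,-0.4,0],[1.5,-0.8,0],[1.88,-1.0,0],[1.88,-1.0,0],[1.88,-1.0,0]], rot=[[0,0,-0.9],[0,0,-1.8],[0,0,-2.7],[0,0,-2.87],[0,0,-2.87]])

```text
clock: 2.23
eef_pos: [418.5, 276.0, 218.4]
tcp_rot: [-3.141, 0.001, 1.13]
contact_force: [-0.6, -0.6, -0.5]
opening: 0.998
grasp_force: 0.0
```

Run:
```python
from h import *
import cv2,pickle
from rig import telemetry,optics
s=telemetry.sense();f=optics.grab_frame("wrist");g=optics.grab_frame("side");pickle.dump((s,f,g),open("f1.pkl","wb"))
print(s["clock"],s["eef_pos"],s["tcp_rot"])
cv2.imwrite("pics/w1.png",f["color"][:,:,::-1])
R=Ro.from_euler('xyz',s["tcp_rot"]).as_matrix();M=np.array(f["mount"])
Rc=R@M[:3,:3];C=s["eef_pos"]+R@M[:3,3];f["R"]=Rc.T;f["t"]=-Rc.T@C
h=cv2.cvtColor(f["color"],cv2.COLOR_RGB2HSV)
for nm,m in(("red",((h[...,0]<6)|(h[...,0]>174))&(h[...,1]>150)&(h[...,2]>70)),("yel",(h[...,0]>20)&(h[...,0]<30)&(h[...,1]>200)&(h[...,2]>120))):
    k,l,st,c=cv2.connectedComponentsWithStats(m.astype(np.uint8))
    for i in range(1,k):
        if st[i,4]>60:print(nm,st[i],c[i],ray(f,*c[i],121 if nm=="red" else 94))
print(np.round(proj(f,model([530.2,315,.1185,.541]))))
```

```text
2.2333 [418.5359064  275.95453503 218.35573439] [-3.14108682e+00  1.20614832e-03  1.12990730e+00]
red [311 212  32  33 835] [326.49341317 227.99041916] [420.50789077 277.52509931 121.        ]
[[323. 228.]
 [323. 263.]
 [318. 105.]
 [412.  -1.]
 [314.  67.]
 [399. 252.]
 [431. -24.]
 [522. 178.]
 [334.  59.]]
```

View pics/w1.png

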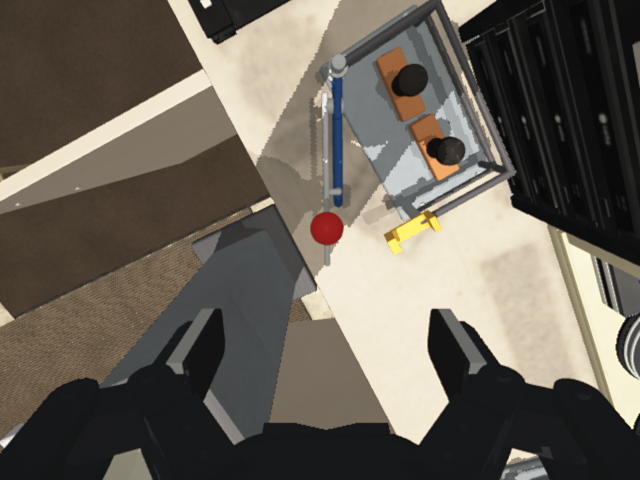

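The wrist picture shows the ball at (326,228), bar end at (327,263), hinge post at (338,62), keeper at (388–440, 212–252) and rail corners at (508,172) and (435,5). I'll refit with these.

Run:
```python
from h import *
import pickle,cv2
from scipy.optimize import least_squares as L
s,f,g=pickle.load(open("f1.pkl","rb"))
R=Ro.from_euler('xyz',s["tcp_rot"]).as_matrix();M=np.array(f["mount"])
Rc=R@M[:3,:3];C0=s["eef_pos"]+R@M[:3,3];f["R"]=Rc.T;f["t"]=-Rc.T@C0
_,F=pickle.load(open("f0.pkl","rb"));g=F["side"]
W={0:(326.5,228),1:(327,263),5:(393,240),7:(508,172),6:(436,6),8:(338,62)}
S={0:(264.1,325.8),1:(288.9,332.4),3:(149.1,400.9),4:(200.7,418.3),8:(193.3,367.8)}
def res(p):
    X=model(p);a=proj(f,X);b=proj(g,X)
    return np.concatenate([(a[i]-W[i])/1.6 for i in W]+[b[i]-S[i] for i in S])
r=L(res,[530,315,.12,.54],x_scale=[10,10,.1,.1],loss='soft_l1')
print(r.x);print(np.round(r.fun.reshape(-1,2),1));print(np.round(model(r.x),1))
x,y,a,q=r.x
H=model(r.x)[8][:2];print("bay yaw",a,"ball az gate: ")
def ball(q,th):
    rr=30+90*np.cos(th)-36*np.sin(th);z=85+36*np.cos(th)+90*np.sin(th)
    u=np.array([-np.sin(q),-np.cos(q)]);n=np.array([-np.cos(q),np.sin(q)])
    v=rr*u+10.5*n;c,s_=np.cos(a),np.sin(a);return [*(H+[c*v[0]-s_*v[1],s_*v[0]+c*v[1]]),z]
for qq,th in[(q,0),(q,.3),(.4,.3),(.3,.3),(.2,.3),(.1,.3),(0,.3),(0,0)]:print(round(qq,3),th,np.round(ball(qq,th),1),"yaw",np.degrees(np.pi/2+a-qq))
```

```text
[5.27909577e+02 3.12090113e+02 8.02510335e-02 4.91078857e-01]
[[ -0.7   0.4]
 [ -0.4   0.7]
 [ -0.2   9.5]
 [  5.6   8.4]
 [ -0.7 -15.2]
 [ -1.8  -1.1]
 [ -0.2  -0.3]
 [ -1.2  -1.3]
 [ -1.1  -3.2]
 [  0.6   0.2]
 [ -0.7  -1.5]]
[[419.5 277.4 121. ]
 [401.5 237.3  86. ]
 [453.1 360.9  85. ]
 [570.5 405.8   8. ]
 [464.9 397.3   8. ]
 [458.8 223.3  94. ]
 [567.8 402.6  74. ]
 [581.7 229.1  74. ]
 [477.  383.2 100. ]]
bay yaw 0.08025103354453837 ball az gate: 
0.491 0 [419.5 277.4 121. ] yaw 66.4612995996222
0.491 0.3 [425.3 290.9 146. ] yaw 66.4612995996222
0.4 0.3 [434.  286.5 146. ] yaw 71.67973371843192
0.3 0.3 [443.8 282.7 146. ] yaw 77.40931166974015
0.2 0.3 [454.  279.9 146. ] yaw 83.13888962104838
0.1 0.3 [464.5 278.1 146. ] yaw 88.86846757235661
0 0.3 [475.  277.4 146. ] yaw 94.59804552366484
0 0 [476.2 262.8 121. ] yaw 94.59804552366484
```

Run:
```python
from h import *
import pickle
from rig import telemetry
s,f,g=pickle.load(open("f1.pkl","rb"))
R=Ro.from_euler('xyz',s["tcp_rot"]).as_matrix();M=np.array(f["mount"])
Rc=R@M[:3,:3];C0=s["eef_pos"]+R@M[:3,3];f["R"]=Rc.T;f["t"]=-Rc.T@C0
a=lambda p,q,z:(ray(f,*p,z)[:2].round(1),ray(f,*q,z)[:2].round(1),np.degrees(np.arctan2(*(ray(f,*q,z)-ray(f,*p,z))[[1,0]])))
print("back rail",a((508,172),(436,5),76));print("right",a((415,215),(508,172),76))
print("keeper",a((393,240),(435,220),94));print("gate",a((338,205),(338,80),90));print("bar",a((327,263),(325,97),91))
print(need(telemetry.sense(),[419.8,277.5,100],np.radians(66.5)))
```

```text
back rail (array([577. , 244.5]), array([562.8, 387.9]), np.float64(95.66476300783428))
right (array([491.4, 242.7]), array([577. , 244.5]), np.float64(1.1700065589149855))
keeper (array([464.3, 236.2]), array([502.9, 237.7]), np.float64(2.202906705527008))
gate (array([434. , 283.3]), array([474.2, 371.3]), np.float64(65.43611243817955))
bar (array([403.4, 239.9]), array([460.2, 364.6]), np.float64(65.51396390409006))
(array([0.08, 0.  , 2.96]), array([-0.  ,  0.01, -0.33]))
```

Call:
play_rows(dp=[[0.08,0,0.8],[0.08,0,1.6],[0.08,0,2.3],[0.08,0,2.8],[0.08,0,2.96]], rot=[[0,0,-0.2],[0,0,-0.2],[0,0,-0.2],[0,0,-0.2],[0,0,-0.2]])

```text
clock: 2.75
eef_pos: [418.4, 276.1, 97.9]
tcp_rot: [-3.139, 0.004, 1.147]
contact_force: [-1.3, -0.6, 0.6]
opening: 1.003
grasp_force: 0.0
```

Call:
play_rows(dp=[[0,0,0],[0,0,0],[0,0,0],[0,0,0],[0,0,0]], rot=[[0,0,0],[0,0,0],[0,0,0],[0,0,0],[0,0,0]], fingers=0.1, grip_force=30)

```text
clock: 3.17
eef_pos: [421.1, 278.9, 101.7]
tcp_rot: [3.14, -0.002, 1.149]
contact_force: [-0.2, -0.4, 0.1]
opening: 0.299
grasp_force: 0.0
```

Call:
play_rows(dp=[[0,0,0],[0,0,0],[0,0,0],[0,0,0],[0,0,0]], rot=[[0,0,0],[0,0,0],[0,0,0],[0,0,0],[0,0,0]])

```text
clock: 3.58
eef_pos: [421.0, 278.9, 101.5]
tcp_rot: [3.141, -0.001, 1.15]
contact_force: [0.2, -1.2, 7.3]
opening: 0.231
grasp_force: 28.1
```

Run:
```python
from h import *
import cv2
from rig import telemetry,optics
s=telemetry.sense();print(s["clock"],s["eef_pos"],s["tcp_rot"],s["contact_force"],s["opening"],s["grasp_force"])
f=optics.grab_frame("wrist");g=optics.grab_frame("side")
a=f["color"][60:360,180:500,::-1];b=cv2.resize(g["color"][270:410,160:330,::-1],None,fx=2.14,fy=2.14)
cv2.imwrite("pics/g2.png",np.hstack([a,b[:300]] if b.shape[0]>=300 else [a[:b.shape[0]],b]))
```

```text
3.5833 [420.95080473 278.92060128 101.4585191 ] [ 3.14059132e+00 -1.24843009e-03  1.14965662e+00] [ 0.24256568 -1.23708145  7.31695016] 0.2307764290586397 28.10741811990738
```

View pics/g2.png

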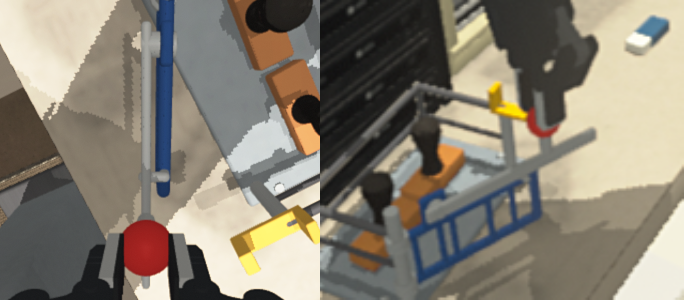

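The left crop shows the ball between the pads. The right crop shows most of the ball below the fingertips. With the 20 mm opening and the +7 N upward force, the grip is above the ball's centre, so I'll open, lower 8 mm and regrip.

Call:
play_rows(dp=[[0,0,0],[0,0,0],[-0.02,0,0.1],[-0.03,0,0.22],[-0.03,0,0.22]], rot=[[0,0,0],[0,0,0],[0,0,0],[0,0,0],[0,0,0]], fingers=0.5)

```text
clock: 4.1
eef_pos: [419.1, 276.9, 90.5]
tcp_rot: [-3.141, 0.001, 1.15]
contact_force: [-0.4, 0.0, -0.1]
opening: 0.501
grasp_force: 0.0
```

Call:
play_rows(dp=[[0,0,0],[0,0,0],[0,0,0],[0,0,0],[0,0,0]], rot=[[0,0,0],[0,0,0],[0,0,0],[0,0,0],[0,0,0]], fingers=0.15, grip_force=30)

```text
clock: 4.52
eef_pos: [419.6, 277.3, 91.6]
tcp_rot: [-3.141, 0.0, 1.15]
contact_force: [-1.0, -1.4, -1.0]
opening: 0.278
grasp_force: 29.4
```

Call:
play_rows(dp=[[0,0,0],[0,0,0],[0,0,0]], rot=[[0,0,0],[0,0,0],[0,0,0]])

```text
clock: 4.77
eef_pos: [419.7, 277.3, 91.6]
tcp_rot: [-3.141, 0.0, 1.15]
contact_force: [-0.7, -1.6, -0.3]
opening: 0.276
grasp_force: 29.4
```

Call:
play_rows(dp=[[0.07,0,-0.16],[0.16,0,-0.33],[0.26,0,-0.48],[0.37,0,-0.63],[0.37,0,-0.63]], rot=[[0,0,0],[0,0,0],[0,0,0],[0,0,0],[0,0,0]])

```text
clock: 5.18
eef_pos: [427.7, 293.2, 118.7]
tcp_rot: [3.14, -0.004, 1.15]
contact_force: [0.6, 3.6, -5.6]
opening: 0.274
grasp_force: 30.3
```

```bash
cat >> h.py <<'E'
def ball(q,th,a=.07,H=(477,383.2)):
    rr=30+90*np.cos(th)-36*np.sin(th)
    u=np.array([-np.sin(q),-np.cos(q)]);n=np.array([-np.cos(q),np.sin(q)])
    v=rr*u+10.5*n;c,s=np.cos(a),np.sin(a);return np.array([*(np.array(H)+[c*v[0]-s*v[1],s*v[0]+c*v[1]]),36*np.cos(th)+90*np.sin(th)-36])
E
python3 - <<'E'
from h import *
import cv2
from rig import telemetry,optics
s=telemetry.sense();print(s["eef_pos"],s["contact_force"],s["opening"])
a=.07;q0=np.pi/2+a-1.15;print("q0",q0,ball(q0,.3),ball(q0,0))
for q in(.36,.24,.12,0,-.04):
    P=s["eef_pos"]+ball(q,.3)-ball(q0,.3);print(q,need(s,P,np.pi/2+a-q),P.round(1))
g=optics.grab_frame("side")
cv2.imwrite("pics/g3.png",cv2.resize(g["color"][270:410,160:330,::-1],None,fx=3,fy=3))
E
```

```text
[427.66665961 293.21406726 118.72798198] [ 0.62190898  3.64930061 -5.55712074] 0.27350508103764287
q0 0.4907963267948967 [424.38527576 291.33714387  24.98893221] [418.39748572 277.9574453    0.        ]
0.36 (array([-0.01,  0.35,  0.  ]), array([ 0.02, -0.04, -1.25])) [440.1 287.1 118.7]
0.24 (array([0.02, 0.66, 0.  ]), array([ 0.02, -0.04, -2.4 ])) [452.1 283.  118.7]
0.12 (array([0.08, 0.97, 0.  ]), array([ 0.02, -0.04, -3.54])) [464.5 280.4 118.7]
0 (array([0.19, 1.27, 0.  ]), array([ 0.03, -0.04, -4.69])) [477.2 279.3 118.7]
-0.04 (array([0.23, 1.37, 0.  ]), array([ 0.03, -0.04, -5.07])) [481.4 279.2 118.7]
```

View pics/g3.png

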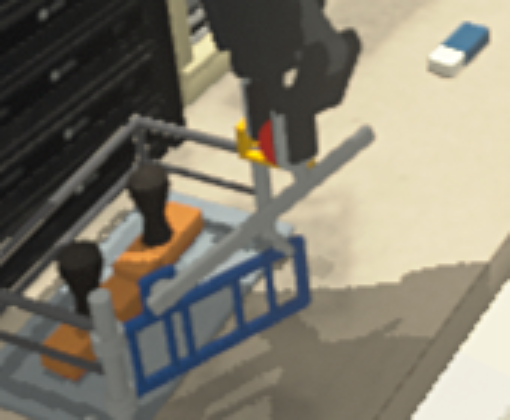

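The bar is lifted well clear and the fingers hold the ball. Next I'll swing the gate along its arc.

Call:
play_rows(dp=[[0,0.17,0],[-0.01,0.35,0],[0,0.5,0],[0.02,0.66,0],[0.02,0.66,0]], rot=[[0,0,-0.6],[0,0,-1.25],[0,0,-1.8],[0,0,-2.4],[0,0,-2.4]])

```text
clock: 5.65
eef_pos: [451.6, 282.0, 117.4]
tcp_rot: [3.14, -0.002, 1.404]
contact_force: [0.2, 6.3, -5.6]
opening: 0.275
grasp_force: 30.3
```

Run:
```python
from h import *
from rig import telemetry
s=telemetry.sense();print(s["eef_pos"],s["tcp_rot"],s["contact_force"],s["opening"])
a=.07;q0=.24
for q in(.16,.08,0,-.04):
    P=s["eef_pos"]+ball(q,.3)-ball(q0,.3);print(q,need(s,P,np.pi/2+a-q),P.round(1))
```

```text
[451.62990408 281.95561093 117.35873198] [ 3.14046900e+00 -2.00137113e-03  1.40417473e+00] [ 0.18174295  6.26585372 -5.60335997] 0.27547652533064
0.16 (array([-0.01,  0.21,  0.  ]), array([ 0.01, -0.02, -0.73])) [459.9 280.  117.4]
0.08 (array([-0.01,  0.42,  0.  ]), array([ 0.01, -0.02, -1.5 ])) [468.2 278.8 117.4]
0 (array([0.01, 0.63, 0.  ]), array([ 0.01, -0.02, -2.26])) [476.7 278.2 117.4]
-0.04 (array([0.03, 0.74, 0.  ]), array([ 0.01, -0.02, -2.64])) [480.9 278.1 117.4]
```

Call:
play_rows(dp=[[0.02,0.15,0],[0.03,0.3,0],[0.03,0.42,0],[0.04,0.54,0],[0.04,0.54,0]], rot=[[0,0,-0.5],[0,0,-1.0],[0,0,-1.5],[0,0,-1.9],[0,0,-1.9]])

```text
clock: 6.07
eef_pos: [472.1, 278.5, 117.2]
tcp_rot: [-3.141, 0.001, 1.601]
contact_force: [-3.1, -1.8, 0.6]
opening: 0.279
grasp_force: 30.7
```

Call:
play_rows(dp=[[0,0.05,0],[0,0.1,0],[0,0.14,0],[0,0.14,0]], rot=[[0,0,-0.2],[0,0,-0.3],[0,0,-0.4],[0,0,-0.4]])

```text
clock: 6.4
eef_pos: [477.0, 278.2, 117.0]
tcp_rot: [-3.141, 0.002, 1.642]
contact_force: [-4.7, -5.1, 3.7]
opening: 0.275
grasp_force: 30.9
```

Run:
```python
import cv2,numpy as np
from rig import telemetry,optics
s=telemetry.sense();print(s["eef_pos"],s["tcp_rot"],s["contact_force"])
f=optics.grab_frame("wrist");g=optics.grab_frame("side")
a=cv2.resize(f["color"][40:340,180:500,::-1],None,fx=1.25,fy=1.25);b=cv2.resize(g["color"][270:410,140:300,::-1],None,fx=2.5,fy=2.68)
cv2.imwrite("pics/g4.png",np.hstack([a,b[:375]]))
```

```text
[477.01988741 278.21282341 116.98854952] [-3.14051431e+00  1.52914885e-03  1.64221967e+00] [-4.67648239 -5.12766886  3.71568847]
```

View pics/g4.png

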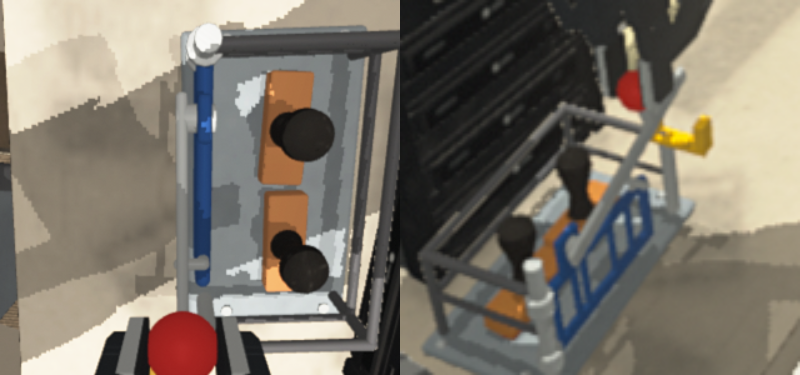

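Both crops show the gate nearly parallel to the plate's front edge, with the raised bar above the yellow keeper. I'll push a little further to check for the stop.

Call:
play_rows(dp=[[0,0.04,0],[0,0.08,0],[0,0.08,0],[0,0.08,0]], rot=[[0,0,0],[0,0,0],[0,0,0],[0,0,0]])

```text
clock: 6.83
eef_pos: [479.2, 278.0, 116.7]
tcp_rot: [-3.139, 0.003, 1.642]
contact_force: [-5.8, -6.6, 3.0]
opening: 0.277
grasp_force: 31.0
```

Call:
play_rows(dp=[[0,0.05,0],[0,0.1,0],[0,0.1,0],[0,0.1,0]], rot=[[0,0,0],[0,0,0],[0,0,0],[0,0,0]])

```text
clock: 7.17
eef_pos: [480.2, 276.7, 115.7]
tcp_rot: [-3.133, 0.005, 1.641]
contact_force: [-13.1, -10.8, 5.5]
opening: 0.276
grasp_force: 31.5
```

Call:
play_rows(dp=[[-0.1,-0.06,0.12],[-0.2,-0.06,0.28],[-0.3,-0.06,0.43],[-0.38,-0.06,0.58],[-0.42,-0.06,0.62]], rot=[[0,0,0],[0,0,0],[0,0,0],[0,0,0],[0,0,0]])

```text
clock: 7.58
eef_pos: [481.6, 262.5, 91.6]
tcp_rot: [-3.138, -0.0, 1.64]
contact_force: [-12.8, 4.8, 14.7]
opening: 0.276
grasp_force: 32.4
```

Call:
play_rows(dp=[[0,0,0],[0,0,0]], rot=[[0,0,0],[0,0,0]])

```text
clock: 7.75
eef_pos: [481.4, 262.7, 92.0]
tcp_rot: [-3.138, -0.0, 1.64]
contact_force: [-8.2, 0.8, 3.9]
opening: 0.275
grasp_force: 31.5
```

Run:
```python
import cv2,numpy as np
from rig import telemetry,optics
s=telemetry.sense();print(s["eef_pos"],s["tcp_rot"],s["contact_force"])
f=optics.grab_frame("wrist");g=optics.grab_frame("side")
a=cv2.resize(f["color"][40:340,180:500,::-1],None,fx=1.25,fy=1.25);b=cv2.resize(g["color"][270:410,160:320,::-1],None,fx=2.5,fy=2.68)
cv2.imwrite("pics/g5.png",np.hstack([a,b[:375]]))
```

```text
[481.42198788 262.70142113  91.98844945] [-3.13802953e+00 -1.62899865e-04  1.64030828e+00] [-8.22002738  0.75726932  3.8821789 ]
```

View pics/g5.png

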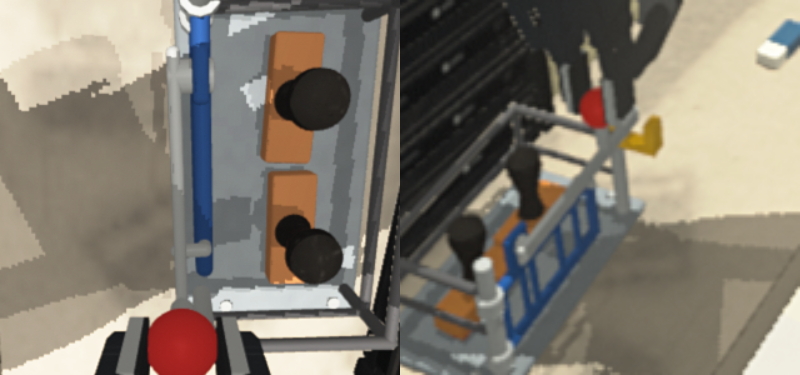

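The bar is back at its lowered height (TCP z 92) with the gate against its stop. I'll release, rise and look.

Call:
play_rows(dp=[[0,-0.03,0],[0,-0.03,0],[0,-0.03,0],[0,-0.03,0],[0,-0.03,0]], rot=[[0,0,0],[0,0,0],[0,0,0],[0,0,0],[0,0,0]], fingers=0.7)

```text
clock: 8.27
eef_pos: [482.6, 262.7, 92.3]
tcp_rot: [3.141, -0.0, 1.642]
contact_force: [0.3, -0.6, -0.5]
opening: 0.696
grasp_force: 0.0
```

Call:
play_rows(dp=[[0,0,-0.5],[0,0,-1.2],[0,0,-2],[0,0,-2.8],[0,0,-3.2]], rot=[[0,0,0],[0,0,0],[0,0,0],[0,0,0],[0,0,0]])

```text
clock: 8.68
eef_pos: [483.8, 263.2, 224.0]
tcp_rot: [3.137, -0.002, 1.642]
contact_force: [1.0, 0.4, 0.1]
opening: 0.699
grasp_force: 0.0
```

Call:
play_rows(dp=[[0,0,0],[0,0,0],[0,0,0]], rot=[[0,0,0],[0,0,0],[0,0,0]])

```text
clock: 8.93
eef_pos: [481.7, 262.2, 219.1]
tcp_rot: [-3.14, 0.001, 1.642]
contact_force: [0.2, 0.7, -0.0]
opening: 0.701
grasp_force: 0.0
```

Run:
```python
import cv2,numpy as np
from rig import telemetry,optics
s=telemetry.sense();print(s["eef_pos"],s["tcp_rot"],s["contact_force"])
f=optics.grab_frame("wrist");g=optics.grab_frame("side")
a=cv2.resize(f["color"][60:300,210:450,::-1],(400,400),interpolation=2);b=cv2.resize(g["color"][275:405,170:300,::-1],(400,400),interpolation=2)
cv2.imwrite("pics/g6.png",np.hstack([a,b]))
```

```text
[481.7201176  262.15709008 219.05302812] [-3.14042178e+00  5.19508092e-04  1.64161013e+00] [ 0.19991528  0.7103037  -0.04021213]
```

View pics/g6.png

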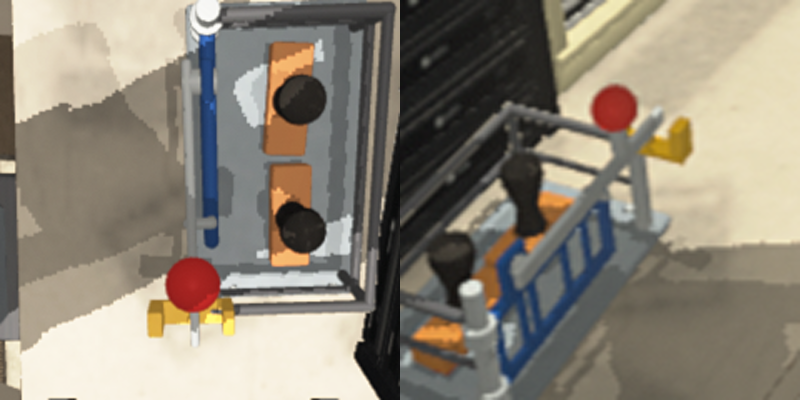

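The bar lies in the U-keeper, behind the front tooth at crop (155,318). I'll triangulate the ball height and hand in if it is about 121 mm.

Run:
```python
from h import *
import cv2
from rig import telemetry,optics,r
s=telemetry.sense();f=optics.grab_frame("wrist");g=optics.grab_frame("side")
R=Ro.from_euler('xyz',s["tcp_rot"]).as_matrix();M=np.array(f["mount"])
Rc=R@M[:3,:3];f["R"]=Rc.T;f["t"]=-Rc.T@(s["eef_pos"]+R@M[:3,3])
def red(f):
    h=cv2.cvtColor(f["color"],cv2.COLOR_RGB2HSV);m=(((h[...,0]<6)|(h[...,0]>174))&(h[...,1]>150)&(h[...,2]>70)).astype(np.uint8)
    k,l,st,c=cv2.connectedComponentsWithStats(m);return c[1+np.argmax(st[1:,4])]
P=lambda f:f["mtx"]@np.c_[f["R"],f["t"]]
X=cv2.triangulatePoints(P(f),P(g),red(f).reshape(2,1),red(g).reshape(2,1));X=(X[:3]/X[3]).ravel();print(X)
if abs(X[2]-121)<6: print(r.sign_off())
```

```text
[481.06535784 261.45019211 119.405193  ]
the job is handed in; nothing more can be done
None
```

The stamp bay's gate is shut and latched: the bar is down behind the front tooth of the yellow catch (ball measured at 119 mm, expected 121 mm). The gripper is clear, the tape bay was left alone, and the job was handed in at about 9 s on the robot's clock.

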